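# Count along the vial rack and push the vial into the third gap

## Robot

A 6-joint arm with a two-finger parallel gripper is mounted at the origin on a cart in front of the work surface, level with it; the furniture and walls round the work are solid. World frame = base frame: x ahead of the robot, y to its left, z up, the work surface at z = 0. Lengths are in m, angles in rad, forces in N, time in s.
With the tool pointing down it reaches from about 0.3 to 1 m from the base axis. Payload 5.1 kg.
Tool frame: the origin (TCP) lies between the finger pads, 19 mm behind the fingertips; this is the grasp point; z points along the fingers, y is the line along which they close (so a half turn about z gives the same grasp; the last joint's range is limited). The gripper opens to 95 mm and grips with 3 to 60 N. Pads are 20 mm wide; open, the fingers measure 119 mm over their backs; the gripper's body (75 mm by 180 mm) begins 59 mm behind the grasp point.
Start: joints at [-1.409, 0.124, 1.65, -0, 1.367, -0.083], TCP at [0.158, -0.631, 0.233] pointing down, gripper open.
Joint ranges: [-2.61, 2.61], [-1.02, 2.33], [0.03, 2.71], [-1.35, 4.49], [0.32, 2.68], [-2.91, 2.91]. Speed limits (rad/s): [2.57, 2.57, 3.14, 3.14, 3.14, 3.14].

## Interface

Orientations are given as a rotation vector (axis times angle).
In Python, from station import * gives the robot as it stands.
- The arm moves only by the shell command python3 -m handwheel 'ROWS' [OPENING] [FORCE]. ROWS is JSON, a list of rows, each an object with "dp": the shift along the tool's x, y, z in m, a list of three; "turn": the turn about the tool's z in rad. In form: [{"dp": [dx, dy, dz], "turn": turn}, ...]. A call has 1 to 8 rows; each row shifts and turns the commanded pose from where the row before left it, along the tool's axes as they then stand; what a row does not reach is not made up. A row lasts 1/12 s, in which the tool goes at most 41.7 mm and 7.16 degrees, less where a joint would pass 70% of its speed; a pose out of reach is approached as far as the arm can. A call with a gripper value outside its range is refused whole. OPENING is the opening in per cent of the stroke, from 0 (shut) to 100 (fully open), set as the call begins (- or left out, the last holds). The fingers move at their own pace and stop on an object; FORCE is the grip in N (left out, the last holds). Time passes only in rows, so rows that do not move let the fingers close. It gives the time, the measured TCP pose, the force, the opening and the grip force at its end, in the units of the state.
- state(): the state, without advancing time (a new reading comes with each control period).
- camera(name): name is "scene" or "side" or "wrist"; returns a dict with "color" (400x640x3 uint8, red, green, blue), "K" (3x3 intrinsics, pixels), "T" (4x4, takes a point from camera to world coordinates). Camera axes: x right, y up, looking along -z (the intrinsics and any distortion apply to the point x, -y, -z); pixel columns grow to the right and rows downward; lengths in m; the calibration is good to about 2 mm. The wrist camera is an equidistant fisheye: a pixel r from the principal point sees the ray r / f radians off the axis. A picture is of the moment at which its call begins. There is no depth.
- close_job(): hands the job in; it is judged then, once.
Trained networks look in a picture, given as the dict that the camera call returned (one of the last four; its "shot" number tells which), for a name from the list of things; names that differ only in an ending like _2 or _b are one class to them, and where a whole thing is asked for, a point or a joint stands for the part that bears it (a point fixed in the world has none). Each returns a list of dicts, best first, with "confidence" (0 to 1); they miss things now and then, are a little off and sometimes report something else, mostly with a low value. They report only what shows in the picture. A call takes as long as a camera call.
- masks_of(picture, name): "region" (400x640 bool, what is visible of it) and "extent" ([left, top, width, height] in pixels, round what is visible of it).
The state is a dict: "t": time; "q": joint angles; "dq": joint speeds; "effort": joint torques, N m; "eef_pos": TCP position; "ee_rot": TCP orientation; "contact_force": force on the tool from outside, world axes, zero at the start; "wrist_torque": the same for the moment, N m; "grip_width": opening from 0.0 (shut) to 1.0 (fully open); "grasp_force": force on a finger pad.
Only numpy, scipy, OpenCV 4.12 (cv2) and the standard library are available. Lean on these libraries where they do the work, as an engineer would, in place of code of your own. Each camera call takes 0.05 s, during which the arm holds its last target. There are 200 camera calls.

## Task

Starting at the red end of the blue vial rack, run a fingertip along the black sprung rail on top and press it lightly at the first, the second and then the third gap (count filled gaps too), going no further along the rail. Then gently push the brown vial with the green cap across the worktop, upright and never lifted, into that third gap until it stands against the rack's back wall. Leave the vials already in the rack, the dose cup and the carton where they are, and finish clear of everything.

Things in the scene. Friction and masses are not known exactly. Their poses are not given: they have to be found in the camera images.
- vial_rack: Blue rack fixed to the worktop, floorless, 270 mm long (y); yaw varies. Origin: on the worktop, mid-length, in the front face of the back wall (x 0 to 18 mm, 36 mm high). x points from the open front into the gaps, z up. Seven dividers, 6 mm thick, 30 mm high, reach out to x = -26 mm; between them six gaps 38 mm clear, open to -x, centres at y = -110, -66, -22, 22, 66, 110 mm.
- rail_top (a point): Middle of the top face of the black sprung rail, which lies above the rack's back wall, parallel to it: 264 mm long (along rack y), 18 mm wide (rack x = 0 to 18 mm), 10 mm thick, flat top 52 mm above the worktop when up. The point sinks with the rail. Axes as the rack's.
- count_rail (a joint): Sinking of the sprung rail in m: 0 = up, at most 0.006; it stays level. Springs: about 0.2 N to start, 4.5 N at the stop; it rises when let go. A press counts from 1.5 mm down, and belongs to the gap whose centre is within 14 mm, along the rack, of the point midway between the fingertips (TCP), so use closed fingers. Over 20 N is too hard.
- red_end: Red end block fixed to one end of the rack, 44 (x) x 14 (y) x 40 (z) mm, origin at the centre of its underside; at rack x = -4, y = +143 mm in some runs and -143 mm in others; a like white block is at the other end. Gaps are counted from the red block.
- brown_vial: The vial to push: brown glass with green cap and green band, 29 mm across, 49 mm high, about 30 g, standing loose on the worktop in front of the rack. Origin: centre of its underside, z up. Against the back wall of a gap its axis is at rack x = -14.5 mm and its front is 3 mm outside the dividers. Over 25 N is too hard.
- pink_vial: Bystander: vial with pink cap, 25 mm across, 43 mm high, loose, standing in one of the two end gaps of the rack. Origin: centre of its underside.
- blue_vial: Bystander: vial with light blue cap, 22 mm across, 37 mm high, loose, standing in the other end gap of the rack. Origin: centre of its underside.
- dose_cup: Bystander: small white dose cup, 41 mm across, 32 mm high, loose, on the worktop to the left of the work. Origin: centre of its underside.
- carton: Bystander: small white and blue carton, 61 x 63 x 42 mm, loose, on the worktop to the right of the work. Origin: centre of its underside. Beyond it, right of the worktop (y below about -0.6 m, x above about 0.3 m), stands a tall dark cabinet: first bring the gripper straight in from the side, towards +y, before moving ahead or turning it.

How it is judged:
By the outcome, as a careful person would: the job done as asked, in the order asked, and still so for the second after the job is handed in, with the robot touching nothing.
It also fails if it takes over 64 s, if anything falls off the work surface, if the arm or the gripper's body presses on something with over 40 N, if the wrist force passes 120 N, or if a joint passes its speed limit or range.

## Working session

There is one attempt and no reset: what is moved stays moved. The work goes in short steps, Python scripts to look and compute and a shell command to move; the robot and the scene stay as the last step left them, time stands still between calls to the robot, and variables do not carry over. Pictures are saved under pics/ and viewed, at most 10 in all, crops included, and the job is handed in when it is done.

```bash
mkdir -p pics; ls; python3 - <<'E'
from station import *
import cv2,numpy as np
s=state();print({k:np.round(v,3).tolist() for k,v in s.items()})
ims=[]
for n in("scene","side"):
    p=camera(n);print(n,p["K"].tolist(),np.round(p["T"],3).tolist(),[k for k in p])
    ims.append(p["color"])
    for o in("vial_rack","rail_top","red_end","brown_vial","pink_vial","blue_vial","dose_cup","carton"):
        for m in masks_of(p,o)[:2]: print(o,round(m["confidence"],2),m["extent"])
cv2.imwrite("pics/a.png",cv2.cvtColor(ims[0],cv2.COLOR_RGB2BGR))
cv2.imwrite("pics/b.png",cv2.cvtColor(ims[1],cv2.COLOR_RGB2BGR))
E
```

```text
pics
{'t': 0.0, 'q': [-1.409, 0.125, 1.652, -0.0, 1.367, -0.083], 'dq': [0.001, 0.001, 0.001, -0.001, 0.0, -0.0], 'effort': [0.0, -41.76, -35.994, 0.077, 0.049, -0.0], 'eef_pos': [0.157, -0.63, 0.232], 'ee_rot': [-3.116, -0.383, 0.0], 'contact_force': [-0.023, 0.797, 0.441], 'wrist_torque': [0.037, 0.018, -0.012], 'grasp_force': 0.0, 'grip_width': 1.002}
scene [[370.6071619263351, 0.0, 319.43980172715675], [0.0, 370.6071619263351, 202.52408864612235], [0.0, 0.0, 1.0]] [[-0.729, 0.467, -0.501, 0.044], [-0.685, -0.485, 0.544, 0.555], [0.011, 0.74, 0.673, 0.716], [0.0, 0.0, 0.0, 1.0]] ['color', 'K', 'T', 'shot']
vial_rack 0.59 [257.8, 171.7, 81.3, 54.1]
rail_top 0.89 [252.6, 172.0, 83.1, 40.0]
red_end 0.44 [246.5, 211.2, 15.6, 21.1]
brown_vial 0.45 [326.8, 221.7, 8.2, 18.7]
pink_vial 0.48 [261.6, 212.3, 12.2, 11.3]
blue_vial 0.46 [253.2, 167.5, 86.3, 60.3]
blue_vial 0.39 [330.4, 179.9, 5.5, 13.2]
dose_cup 0.67 [234.5, 296.3, 19.3, 24.2]
dose_cup 0.36 [247.8, 210.3, 11.6, 21.7]
carton 0.94 [384.4, 143.3, 26.9, 25.7]
side [[495.8663004245644, 0.0, 307.90216885570777], [0.0, 495.8663004245644, 202.33560635970244], [0.0, 0.0, 1.0]] [[0.999, 0.042, -0.014, 0.522], [-0.043, 0.851, -0.523, -0.816], [-0.011, 0.523, 0.852, 1.407], [0.0, 0.0, 0.0, 1.0]] ['color', 'K', 'T', 'shot']
vial_rack 0.58 [320.9, 166.8, 18.3, 76.1]
rail_top 0.66 [329.5, 172.2, 12.0, 64.1]
red_end 0.48 [327.3, 167.2, 8.1, 2.9]
brown_vial 0.42 [280.6, 192.1, 8.2, 16.7]
pink_vial 0.26 [299.9, 305.2, 22.4, 10.1]
blue_vial 0.48 [320.3, 230.0, 5.9, 10.0]
carton 0.72 [296.3, 305.2, 25.0, 13.3]
```

```bash
python3 - <<'E'
import cv2,numpy as np
a=cv2.imread("pics/a.png")[140:330,215:425];b=cv2.imread("pics/b.png")[150:330,230:400]
a=cv2.resize(a,None,fx=3,fy=3)[:570,:];b=cv2.resize(b,None,fx=3,fy=3)
cv2.imwrite("pics/a2.png",a)
cv2.imwrite("pics/b2.png",b)
E
```

```text
(no output)
```

View pics/a2.png

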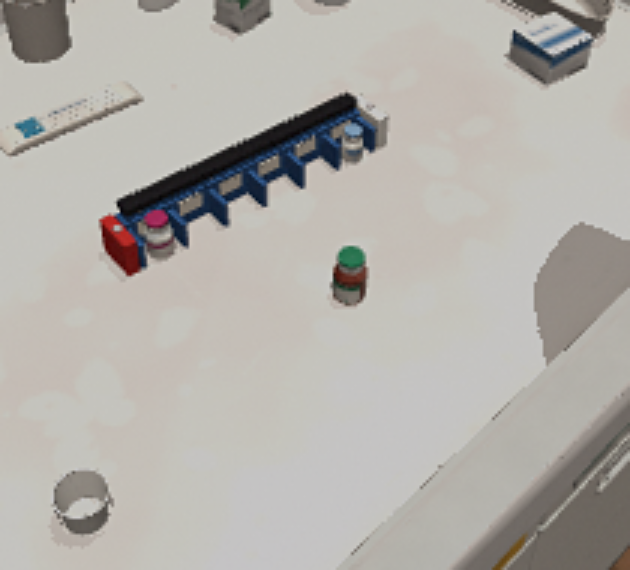

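View pics/b2.png

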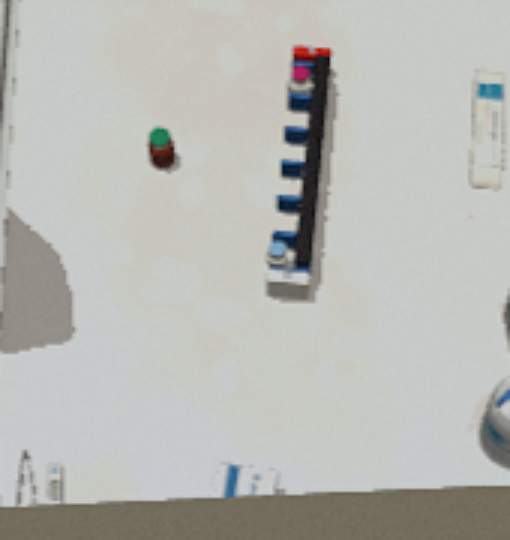

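```bash
cat > h.py <<'E'
from station import *
import cv2,numpy as np
from scipy.optimize import minimize
def proj(p,P):
    c=(np.asarray(P)-p["T"][:3,3])@p["T"][:3,:3]*[1,-1,-1]
    if p.get("fish"):
        r=np.hypot(c[:,0],c[:,1]);th=np.arctan2(r,c[:,2]);n=c[:,:2]*(th/r)[:,None]
    else: n=c[:,:2]/c[:,2:]
    K=p["K"];return n@np.diag([K[0,0],K[1,1]])+K[:2,2]
def box(x0,x1,y0,y1,z0,z1,n=8):
    return np.array([[x,y,z] for x in(x0,x1) for y in np.linspace(y0,y1,n) for z in(z0,z1)])
def cyl(r,h):
    a=np.linspace(0,2*np.pi,24);return np.array([[r*np.cos(t),r*np.sin(t),z] for z in(0,h) for t in a])
def place(P,v):
    c,s=np.cos(v[2]),np.sin(v[2]);return P@np.array([[c,s,0],[-s,c,0],[0,0,1]])+[v[0],v[1],0]
S=8
def cost(v,P,obs):
    e=0
    for p,m in obs:
        q=proj(p,place(P,v));r=np.zeros((400,640),np.uint8)
        big=np.zeros((400*2,640*2),np.uint8)
        cv2.fillConvexPoly(big,np.round((cv2.convexHull(q.astype(np.float32))[:,0]+.5)*2*256-128).astype(np.int32),255,cv2.LINE_AA,8)
        r=cv2.resize(big,(640,400),interpolation=cv2.INTER_AREA)/255.
        e+=np.abs(r-m).sum()/m.sum()
    return e/len(obs)
def fit(P,obs,v0,yaw=True,d=.02):
    n=3 if yaw else 2
    f=lambda u:cost(np.r_[u,np.zeros(3-n)],P,obs)
    best=None
    for k in range(3):
        sx=np.vstack([v0[:n]]+[np.array(v0[:n])+np.eye(n)[i]*(d if i<2 else .1)*(-1)**k for i in range(n)])
        r=minimize(f,v0[:n],method="Nelder-Mead",options=dict(initial_simplex=sx,xatol=1e-4,fatol=1e-4,maxiter=300))
        v0=r.x;d/=2
    return np.round(r.x,4),round(r.fun,3)
def ray(p,uv,z):
    K=p["K"];n=(np.asarray(uv)-K[:2,2])/[K[0,0],K[1,1]]
    if p.get("fish"):
        r=np.hypot(*n);d=np.r_[n*np.sin(r)/r,np.cos(r)]
    else:d=np.r_[n,1]
    d=p["T"][:3,:3]@(d*[1,-1,-1]);o=p["T"][:3,3];return o+d*(z-o[2])/d[2]
def top(p,n):
    m=masks_of(p,n);return m[0] if m else None
def cen(m):
    y,x=np.nonzero(m["region"]);return x.mean(),y.mean()
RAIL=box(0,.018,-.132,.132,.042,.052)
E
python3 - <<'E'
from h import *
ps=[camera("scene"),camera("side")]
for o,P,z in(("rail_top",RAIL,.047),("brown_vial",cyl(.0145,.049),.025)):
    obs=[(p,top(p,o)) for p in ps]
    for p,m in obs: print(o,ray(p,cen(m),z).round(3),m["region"].sum())
    v0=np.r_[np.mean([ray(p,cen(m),z)[:2] for p,m in obs],0),-.05]
    ob=[(p,m["region"]) for p,m in obs]
    print(fit(P,ob,v0,o=="rail_top"),[fit(P,[x],v0,o=="rail_top") for x in ob])
for p in ps:
    for o in("red_end","pink_vial","blue_vial","carton","dose_cup"):
        m=top(p,o)
        if m: print(o,m["confidence"],ray(p,cen(m),.02).round(3))
E
```

```text
rail_top [0.628 0.035 0.047] 561
rail_top [0.624 0.004 0.047] 486
(array([ 0.6178,  0.0208, -0.1557]), np.float64(0.209)) [(array([ 0.6171,  0.0215, -0.1465]), np.float64(0.235)), (array([ 0.6181,  0.0199, -0.1589]), np.float64(0.162))]
brown_vial [0.463 0.055 0.025] 186
brown_vial [0.628 0.029 0.025] 453
(array([ 0.6201, -0.0296]), np.float64(1.48)) [(array([ 2.4347, -2.1378]), np.float64(1.0)), (array([0.2909, 1.3863]), np.float64(1.0))]
red_end 0.63 [0.635 0.165 0.02 ]
pink_vial 0.7 [0.62  0.134 0.02 ]
blue_vial 0.52 [0.651 0.012 0.02 ]
carton 0.91 [ 0.534 -0.351  0.02 ]
dose_cup 0.85 [0.457 0.347 0.02 ]
red_end 0.48 [0.629 0.172 0.02 ]
pink_vial 0.44 [0.621 0.132 0.02 ]
carton 0.5 [ 0.535 -0.331  0.02 ]
dose_cup 0.43 [0.455 0.344 0.02 ]
```

```bash
python3 -m handwheel '[{"dp":[0.009,-0.036,0],"turn":0},{"dp":[0.009,-0.036,0],"turn":0},{"dp":[0.009,-0.036,0],"turn":0},{"dp":[0.009,-0.036,0],"turn":0},{"dp":[0.009,-0.036,0],"turn":0},{"dp":[0.009,-0.036,0],"turn":0},{"dp":[0.009,-0.036,0],"turn":0},{"dp":[0.009,-0.036,0],"turn":0}]' 0 10
python3 -m handwheel '[{"dp":[0,0,0],"turn":0.1},{"dp":[0,0,0],"turn":0.1},{"dp":[0,0,0],"turn":0.1},{"dp":[0,0,0],"turn":0.1}]'; python3 - <<'E'
from h import *
p=camera("side");print([(m["confidence"],m["extent"],ray(p,cen(m),.025).round(3)) for m in masks_of(p,"brown_vial")])
p=camera("scene");print([(m["confidence"],m["extent"],ray(p,cen(m),.025).round(3)) for m in masks_of(p,"brown_vial")])
E
```

```text
t: 2.37
eef_pos: [0.1573, -0.3321, 0.2333]
ee_rot: [-3.118, -0.383, -0.0]
contact_force: [-0.0, -0.0, 0.3]
grip_width: 0.496
grasp_force: 0.0
t: 2.7
eef_pos: [0.1576, -0.3335, 0.2339]
ee_rot: [3.13, -0.251, 0.001]
contact_force: [-0.3, 0.6, 0.5]
grip_width: 0.214
grasp_force: 0.0
[]
[(0.54, [326.6, 223.9, 12.2, 18.5], array([0.461, 0.057, 0.025]))]
```

```bash
python3 -m handwheel '[{"dp":[0.018,-0.034,0],"turn":0},{"dp":[0.018,-0.034,0],"turn":0},{"dp":[0.018,-0.034,0],"turn":0},{"dp":[0.018,-0.034,0],"turn":0},{"dp":[0.018,-0.034,0],"turn":0},{"dp":[0.018,-0.034,0],"turn":0},{"dp":[0.018,-0.034,0],"turn":0}]'
python3 -m handwheel '[{"dp":[0.018,-0.034,0],"turn":0},{"dp":[0.018,-0.034,0],"turn":0},{"dp":[0.018,-0.034,0],"turn":0},{"dp":[0.018,-0.034,0],"turn":0},{"dp":[0.018,-0.034,0],"turn":0},{"dp":[0.018,-0.034,0],"turn":0},{"dp":[0.018,-0.034,0],"turn":0},{"dp":[0,0,0],"turn":0}]'; python3 - <<'E'
from h import *
p=camera("wrist");p["fish"]=1
print(p["K"].tolist(),p["T"].round(3).tolist())
cv2.imwrite("pics/w1.png",cv2.cvtColor(p["color"],cv2.COLOR_RGB2BGR))
v=None
for o,P,z,v0 in(("rail_top",RAIL,.047,[.618,.021,-.155]),("brown_vial",cyl(.0145,.049),.025,[.462,.056])):
    for m in masks_of(p,o):
        print(o,m["confidence"],m["extent"],ray(p,cen(m),z).round(3),fit(P,[(p,m["region"])],v0,o=="rail_top",.01))
for o,z in(("red_end",.02),("pink_vial",.02),("blue_vial",.02)):
    for m in masks_of(p,o):print(o,m["confidence"],m["extent"],ray(p,cen(m),z).round(3))
E
```

```text
t: 3.48
eef_pos: [0.3196, -0.1164, 0.2338]
ee_rot: [3.132, -0.241, 0.002]
contact_force: [-0.2, -0.4, -0.1]
grip_width: 0.0
grasp_force: 0.0
t: 4.15
eef_pos: [0.4825, 0.1018, 0.2327]
ee_rot: [-3.131, 0.232, 0.001]
contact_force: [-0.3, -0.0, 1.0]
grip_width: 0.007
grasp_force: 0.0
[[309.70691628693146, 0.0, 318.7062926803828], [0.0, 309.70691628693146, 199.27701720572972], [0.0, 0.0, 1.0]] [[-0.147, 0.96, 0.238, 0.549], [-0.989, -0.142, -0.037, 0.091], [-0.002, -0.241, 0.97, 0.383], [0.0, 0.0, 0.0, 1.0]]
rail_top 0.88 [255.2, 39.6, 228.6, 27.0] [0.627 0.028 0.047] (array([ 0.6198,  0.0195, -0.1457]), np.float64(0.447))
brown_vial 0.62 [352.1, 172.4, 21.6, 33.0] [0.465 0.052 0.025] (array([0.4664, 0.0525]), np.float64(0.186))
red_end 0.6 [239.7, 40.0, 15.2, 41.7] [0.638 0.165 0.02 ]
red_end 0.5 [254.3, 36.3, 231.0, 53.4] [0.623 0.022 0.02 ]
pink_vial 0.78 [266.3, 59.0, 22.6, 24.9] [0.621 0.131 0.02 ]
blue_vial 0.56 [444.9, 75.7, 22.1, 13.2] [ 0.585 -0.085  0.02 ]
blue_vial 0.38 [264.6, 57.2, 23.7, 24.3] [0.621 0.131 0.02 ]
```

View pics/w1.png

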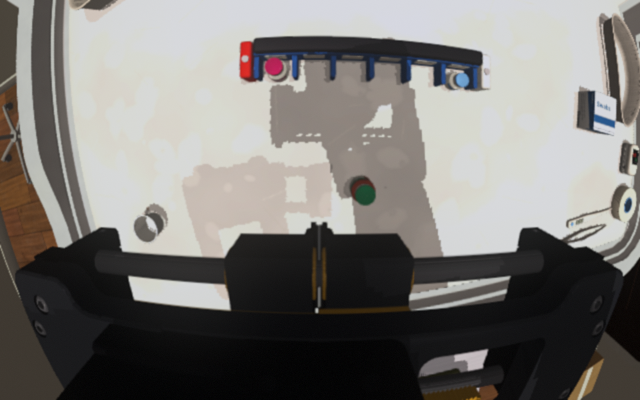

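```bash
python3 -m handwheel '[{"dp":[0.026,-0.0096,0.02],"turn":0},{"dp":[0.026,-0.0096,0.02],"turn":0},{"dp":[0.026,-0.0096,0.02],"turn":0},{"dp":[0.026,-0.0096,0.02],"turn":0},{"dp":[0.026,-0.0096,0.02],"turn":0},{"dp":[0.026,-0.0096,0.02],"turn":0},{"dp":[0,0,0.01],"turn":0},{"dp":[0,0,0.01],"turn":0}]'
python3 -m handwheel '[{"dp":[0,0,0],"turn":0},{"dp":[0,0,0],"turn":0},{"dp":[0,0,0],"turn":0}]'; python3 - <<'E'
from h import *
s=state();print(s["eef_pos"],s["ee_rot"],s["contact_force"])
p=camera("scene");cv2.imwrite("pics/s2.png",cv2.resize(cv2.cvtColor(p["color"],cv2.COLOR_RGB2BGR)[100:260,200:400],None,fx=3,fy=3))
p=camera("side");print([(m["extent"],fit(RAIL,[(p,m["region"])],[.618,.021,-.15],True,.01)) for m in masks_of(p,"rail_top")])
p=camera("wrist");p["fish"]=1
for o in("rail_top","red_end","pink_vial"):
    for m in masks_of(p,o):print(o,m["confidence"],m["extent"],ray(p,cen(m),.02).round(3))
cv2.imwrite("pics/w2.png",cv2.cvtColor(p["color"],cv2.COLOR_RGB2BGR))
E
```

```text
t: 5.12
eef_pos: [0.643, 0.1291, 0.0919]
ee_rot: [3.132, -0.246, -0.003]
contact_force: [-0.3, -0.1, -0.2]
grip_width: 0.005
grasp_force: 0.0
t: 5.37
eef_pos: [0.6431, 0.13, 0.0953]
ee_rot: [-3.132, 0.244, -0.004]
contact_force: [-0.4, 0.4, 0.3]
grip_width: 0.003
grasp_force: 0.0
[0.64310494 0.13000955 0.09531533] [-3.13163972  0.24415229 -0.00361775] [-0.41964332  0.37381493  0.27023018]
[([327.4, 174.5, 15.7, 68.8], (array([ 0.6179,  0.0172, -0.1631]), np.float64(0.23))), ([299.1, 305.2, 25.2, 11.6], (array([-0.117 ,  1.3144,  0.5915]), np.float64(1.0))), ([279.5, 192.2, 10.0, 16.3], (array([-0.117 ,  1.3144,  0.5915]), np.float64(1.0)))]
rail_top 0.85 [287.2, 208.6, 306.7, 28.7] [0.623 0.035 0.02 ]
red_end 0.97 [265.3, 193.3, 25.2, 42.6] [0.648 0.161 0.02 ]
red_end 0.2 [291.8, 206.8, 295.4, 30.2] [0.623 0.035 0.02 ]
```

View pics/w2.png

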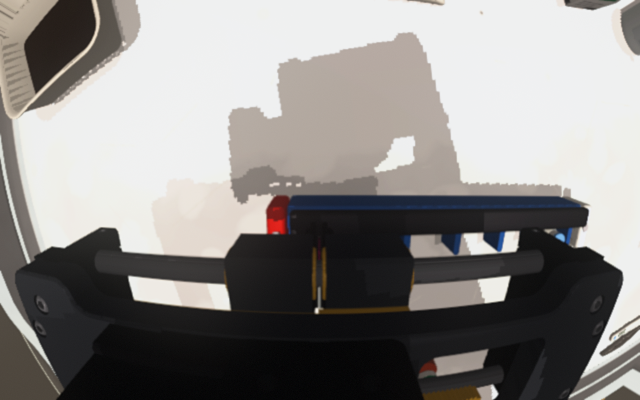

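View pics/s2.png

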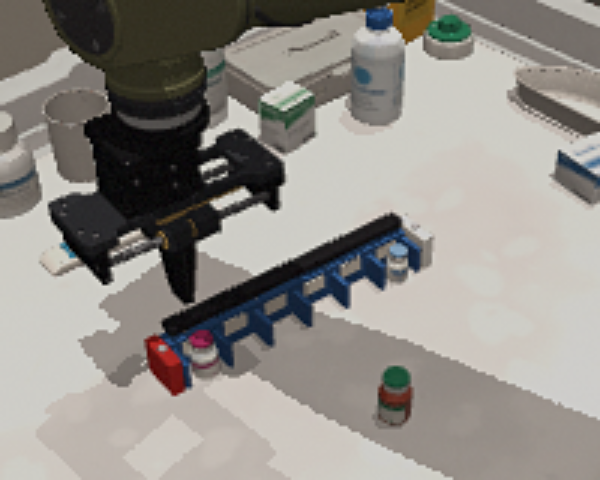

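```bash
python3 -m handwheel '[{"dp":[0.001,-0.006,0.008],"turn":0},{"dp":[0,0,0.008],"turn":0},{"dp":[0,0,0],"turn":0}]'
python3 - <<'E'
from h import *
for i in range(8):
    s=state();print(s["t"],s["eef_pos"].round(4),s["contact_force"].round(2));camera("side")
E
```

```text
t: 5.97
eef_pos: [0.6435, 0.1363, 0.0746]
ee_rot: [3.131, -0.243, -0.007]
contact_force: [-0.6, 0.4, 0.5]
grip_width: 0.004
grasp_force: 0.0
5.9667 [0.6435 0.1363 0.0746] [-0.64  0.36  0.52]
6.0167 [0.6437 0.1362 0.0752] [ 0.53 -0.18  0.49]
6.0667 [0.6442 0.1362 0.076 ] [-0.01 -0.13  0.08]
6.1167 [0.6446 0.1362 0.0766] [-0.09 -0.02 -0.41]
6.1667 [0.645  0.1362 0.0771] [-0.29 -0.66  0.17]
6.2167 [0.6452 0.1361 0.0774] [-0.16  0.11  0.58]
6.2667 [0.6453 0.1361 0.0776] [ 0.33 -0.23  0.47]
6.3167 [0.6453 0.1361 0.0778] [-0.16 -0.2  -0.83]
```

```bash
python3 -m handwheel '[{"dp":[0,0,0.001],"turn":0},{"dp":[0,0,0.001],"turn":0},{"dp":[0,0,0.001],"turn":0},{"dp":[0,0,0.001],"turn":0},{"dp":[0,0,0.001],"turn":0},{"dp":[0,0,0],"turn":0},{"dp":[0,0,0],"turn":0},{"dp":[0,0,0],"turn":0}]'
python3 -m handwheel '[{"dp":[0,0,0.0005],"turn":0},{"dp":[0,0,0.0005],"turn":0},{"dp":[0,0,0.0005],"turn":0},{"dp":[0,0,0],"turn":0},{"dp":[0,0,0],"turn":0},{"dp":[0,0,0],"turn":0}]'
python3 - <<'E'
from h import *
f=[]
for i in range(8):
    s=state();f.append(np.r_[s["eef_pos"],s["contact_force"]]);camera("side")
print(np.round(f[-1],4),np.mean(f,0).round(3))
E
```

```text
t: 7.03
eef_pos: [0.6451, 0.1362, 0.0725]
ee_rot: [-3.132, 0.244, -0.0]
contact_force: [-0.0, 0.1, -0.2]
grip_width: 0.005
grasp_force: 0.0
t: 7.53
eef_pos: [0.6451, 0.1361, 0.071]
ee_rot: [-3.132, 0.244, -0.0]
contact_force: [-0.6, 0.6, 0.1]
grip_width: 0.003
grasp_force: 0.1
[0.6451 0.1361 0.071  0.2279 0.3936 0.113 ] [ 0.645  0.136  0.071 -0.096  0.12   0.103]
```

```bash
python3 -m handwheel '[{"dp":[0,0,0.0005],"turn":0},{"dp":[0,0.002,0],"turn":0},{"dp":[0,0.002,0],"turn":0},{"dp":[0,0.002,0],"turn":0},{"dp":[0,0.002,0],"turn":0},{"dp":[0,0,0],"turn":0},{"dp":[0,0,0],"turn":0}]'
python3 -m handwheel '[{"dp":[0,0,0.001],"turn":0},{"dp":[0,0,0.001],"turn":0},{"dp":[0,0,0.001],"turn":0},{"dp":[0,0,0.0005],"turn":0},{"dp":[0,0,0],"turn":0},{"dp":[0,0,0],"turn":0},{"dp":[0,0,0],"turn":0}]'
python3 - <<'E'
from h import *
f=[]
for i in range(10):
    s=state();f.append(np.r_[s["eef_pos"],s["contact_force"]]);camera("side")
print(np.round(f[-1],4),np.mean(f,0).round(3))
E
```

```text
t: 8.52
eef_pos: [0.6438, 0.1278, 0.0705]
ee_rot: [3.132, -0.244, -0.0]
contact_force: [0.3, -0.2, 0.1]
grip_width: 0.003
grasp_force: 0.3
t: 9.1
eef_pos: [0.644, 0.128, 0.0672]
ee_rot: [3.132, -0.244, 0.0]
contact_force: [-1.5, -2.8, 2.4]
grip_width: 0.003
grasp_force: 1.5
[ 0.6439  0.1282  0.067  -0.2487 -2.5397  2.3549] [ 0.644  0.128  0.067 -0.579 -2.42   2.74 ]
```

```bash
python3 -m handwheel '[{"dp":[0,0,-0.001],"turn":0},{"dp":[0,0,-0.001],"turn":0},{"dp":[0,0,-0.001],"turn":0},{"dp":[0,0,-0.0005],"turn":0},{"dp":[0,0,0],"turn":0},{"dp":[0,0,0],"turn":0},{"dp":[0,0.003,0],"turn":0},{"dp":[0,0.004,0],"turn":0}]'
python3 -m handwheel '[{"dp":[0,0.005,0],"turn":0},{"dp":[0,0.005,0],"turn":0},{"dp":[0,0.005,0],"turn":0},{"dp":[0,0.005,0],"turn":0},{"dp":[0,0.005,0],"turn":0},{"dp":[0,0.005,0],"turn":0},{"dp":[0,0.004,0],"turn":0},{"dp":[0,0.003,0],"turn":0}]'
python3 -m handwheel '[{"dp":[0,0,0],"turn":0},{"dp":[0,0,0],"turn":0},{"dp":[0,0,0],"turn":0},{"dp":[0,0,0],"turn":0},{"dp":[0,0,0],"turn":0}]'
```

```text
t: 10.27
eef_pos: [0.6424, 0.1216, 0.0702]
ee_rot: [-3.132, 0.243, 0.001]
contact_force: [-0.3, 0.3, 1.1]
grip_width: 0.006
grasp_force: 0.4
t: 10.93
eef_pos: [0.6369, 0.0842, 0.0705]
ee_rot: [3.132, -0.244, -0.0]
contact_force: [0.6, -0.1, 0.6]
grip_width: 0.004
grasp_force: 0.3
t: 11.35
eef_pos: [0.637, 0.0849, 0.0704]
ee_rot: [3.132, -0.243, -0.0]
contact_force: [-0.5, -0.7, -0.8]
grip_width: 0.003
grasp_force: 0.3
```

```bash
python3 -m handwheel '[{"dp":[0,0,0.001],"turn":0},{"dp":[0,0,0.001],"turn":0},{"dp":[0,0,0.001],"turn":0},{"dp":[0,0,0.0005],"turn":0},{"dp":[0,0,0],"turn":0},{"dp":[0,0,0],"turn":0},{"dp":[0,0,0],"turn":0},{"dp":[0,0,0],"turn":0}]'
python3 -m handwheel '[{"dp":[0,0,-0.001],"turn":0},{"dp":[0,0,-0.001],"turn":0},{"dp":[0,0,-0.001],"turn":0},{"dp":[0,0,-0.0005],"turn":0},{"dp":[0,0,0],"turn":0},{"dp":[0,0,0],"turn":0},{"dp":[0,0.003,0],"turn":0},{"dp":[0,0.004,0],"turn":0}]'
python3 -m handwheel '[{"dp":[0,0.005,0],"turn":0},{"dp":[0,0.005,0],"turn":0},{"dp":[0,0.005,0],"turn":0},{"dp":[0,0.005,0],"turn":0},{"dp":[0,0.005,0],"turn":0},{"dp":[0,0.005,0],"turn":0},{"dp":[0,0.004,0],"turn":0},{"dp":[0,0.003,0],"turn":0}]'
python3 -m handwheel '[{"dp":[0,0,0],"turn":0},{"dp":[0,0,0],"turn":0},{"dp":[0,0,0],"turn":0},{"dp":[0,0,0],"turn":0},{"dp":[0,0,0],"turn":0}]'
```

```text
t: 12.02
eef_pos: [0.6371, 0.0849, 0.0671]
ee_rot: [-3.132, 0.244, -0.0]
contact_force: [-0.9, -0.6, 3.0]
grip_width: 0.007
grasp_force: 1.5
t: 12.68
eef_pos: [0.6358, 0.0778, 0.0703]
ee_rot: [3.132, -0.243, -0.001]
contact_force: [0.6, 1.0, 0.9]
grip_width: 0.009
grasp_force: 0.4
t: 13.35
eef_pos: [0.6301, 0.0407, 0.0705]
ee_rot: [3.132, -0.244, 0.0]
contact_force: [0.2, 0.3, 0.7]
grip_width: 0.003
grasp_force: 0.3
t: 13.77
eef_pos: [0.6302, 0.0414, 0.0704]
ee_rot: [3.132, -0.243, -0.0]
contact_force: [-0.1, -0.6, 0.2]
grip_width: 0.003
grasp_force: 0.3
```

```bash
python3 -m handwheel '[{"dp":[0,0,0.001],"turn":0},{"dp":[0,0,0.001],"turn":0},{"dp":[0,0,0.001],"turn":0},{"dp":[0,0,0.0005],"turn":0},{"dp":[0,0,0],"turn":0},{"dp":[0,0,0],"turn":0},{"dp":[0,0,0],"turn":0},{"dp":[0,0,0],"turn":0}]'
python3 -m handwheel '[{"dp":[0,0,-0.001],"turn":0},{"dp":[0,0,-0.001],"turn":0},{"dp":[0,0,-0.005],"turn":0},{"dp":[0,0,-0.01],"turn":0},{"dp":[0,0,-0.02],"turn":0},{"dp":[0,0,-0.02],"turn":0},{"dp":[0,0,-0.02],"turn":0}]'
python3 -m handwheel '[{"dp":[-0.03,0,0],"turn":0},{"dp":[-0.04,0,0],"turn":0},{"dp":[-0.04,0,0],"turn":0},{"dp":[-0.04,0,0],"turn":0},{"dp":[-0.04,0,0],"turn":0},{"dp":[-0.04,0,0],"turn":0},{"dp":[-0.01,0,0],"turn":0},{"dp":[0,0,0],"turn":0}]' 14 10
python3 - <<'E'
from h import *
for n in("side","scene","wrist"):
    p=camera(n);p["fish"]=n=="wrist"
    for o,P in(("brown_vial",cyl(.0145,.049)),("rail_top",RAIL)):
        for m in masks_of(p,o)[:2]:
            print(n,o,m["confidence"],m["extent"],fit(P,[(p,m["region"])],[.464,.054] if P is not RAIL else [.618,.02,-.155],P is RAIL,.01))
s=state();print(s["eef_pos"],s["ee_rot"],s["t"],s["grip_width"])
E
```

```text
t: 14.43
eef_pos: [0.6303, 0.0414, 0.0671]
ee_rot: [-3.132, 0.244, -0.0]
contact_force: [-1.4, 0.9, 1.8]
grip_width: 0.007
grasp_force: 1.5
t: 15.02
eef_pos: [0.6299, 0.0412, 0.1449]
ee_rot: [3.132, -0.244, -0.001]
contact_force: [0.3, -0.7, -0.2]
grip_width: 0.006
grasp_force: 0.0
t: 15.68
eef_pos: [0.3907, 0.0787, 0.1438]
ee_rot: [3.132, -0.242, 0.001]
contact_force: [0.8, -0.2, 0.3]
grip_width: 0.138
grasp_force: 0.0
side brown_vial 0.43 [318.3, 229.9, 7.3, 10.4] (array([0.6982, 1.2125]), np.float64(1.0))
side rail_top 0.59 [331.0, 170.4, 9.4, 69.1] (array([ 0.6175,  0.0198, -0.1541]), np.float64(0.165))
side rail_top 0.47 [328.3, 164.9, 10.2, 3.8] (array([ 0.6301,  0.2814, -0.0977]), np.float64(12.273))
scene brown_vial 0.51 [323.5, 222.6, 16.1, 18.3] (array([0.4607, 0.0556]), np.float64(0.223))
scene brown_vial 0.43 [247.4, 211.3, 14.6, 19.0] (array([ 2.0362, -1.8353]), np.float64(1.0))
scene rail_top 0.81 [254.5, 174.7, 70.8, 37.3] (array([ 0.617 ,  0.0218, -0.1545]), np.float64(0.235))
wrist brown_vial 0.85 [318.9, 96.8, 34.3, 39.7] (array([0.4643, 0.053 ]), np.float64(0.217))
[0.39362006 0.07823947 0.14387839] [ 3.13196223e+00 -2.44180337e-01 -1.13345843e-03] 16.1333 0.14268145834142992
```

```bash
python3 -m handwheel '[{"dp":[0,0.0136,0.01],"turn":0},{"dp":[0,0,0.03],"turn":0},{"dp":[0,0,0.03],"turn":0},{"dp":[0,0,0.02],"turn":0},{"dp":[0,0,0.015],"turn":0},{"dp":[0,0,0.006],"turn":0},{"dp":[0,0,0.003],"turn":0},{"dp":[0,0,0.002],"turn":0}]'
python3 -m handwheel '[{"dp":[0.004,0,0],"turn":0},{"dp":[0.006,0,0],"turn":0},{"dp":[0.006,0,0],"turn":0},{"dp":[0.006,0,0],"turn":0},{"dp":[0.006,0,0],"turn":0},{"dp":[0.004,0,0],"turn":0},{"dp":[0.003,0,0],"turn":0},{"dp":[0,0,0],"turn":0}]'
python3 -m handwheel '[{"dp":[0,0,0],"turn":0},{"dp":[0,0,0],"turn":0},{"dp":[0,0,0],"turn":0}]'
python3 - <<'E'
from h import *
for n in("wrist","scene"):
    p=camera(n);p["fish"]=n=="wrist"
    for m in masks_of(p,"brown_vial")[:1]:
        print(n,m["confidence"],m["extent"],fit(cyl(.0145,.049),[(p,m["region"])],[.464,.054],False,.01))
    cv2.imwrite(f"pics/c_{n}.png",cv2.cvtColor(p["color"],cv2.COLOR_RGB2BGR))
a=cv2.imread("pics/c_wrist.png")[0:300,170:470];b=cv2.imread("pics/c_scene.png")[150:270,240:400]
cv2.imwrite("pics/c.png",np.hstack([a,cv2.resize(b,(400,300))]))
E
```

```text
t: 16.8
eef_pos: [0.3915, 0.0649, 0.0281]
ee_rot: [3.132, -0.244, 0.0]
contact_force: [-0.8, -0.2, 0.4]
grip_width: 0.14
grasp_force: 0.0
t: 17.47
eef_pos: [0.4263, 0.0594, 0.0281]
ee_rot: [3.132, -0.244, 0.0]
contact_force: [-1.1, 0.1, -0.7]
grip_width: 0.14
grasp_force: 0.0
t: 17.72
eef_pos: [0.4252, 0.0596, 0.0278]
ee_rot: [3.132, -0.243, -0.001]
contact_force: [0.0, 0.9, 0.9]
grip_width: 0.142
grasp_force: 0.0
wrist 0.67 [294.5, 148.0, 55.2, 68.0] (array([0.4669, 0.0512]), np.float64(0.222))
```

View pics/c.png

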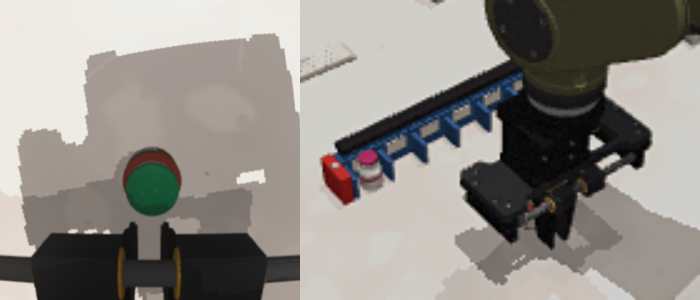

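```bash
python3 -m handwheel '[{"dp":[0.004,0,0],"turn":0},{"dp":[0.004,0,0],"turn":0},{"dp":[0.003,0,0],"turn":0},{"dp":[0.003,0,0],"turn":0},{"dp":[0.003,0,0],"turn":0},{"dp":[0.003,-0.0004,0],"turn":0},{"dp":[0.004,-0.0006,0],"turn":0},{"dp":[0.004,-0.0006,0],"turn":0}]'
python3 -m handwheel '[{"dp":[0.004,-0.0006,0],"turn":0},{"dp":[0.004,-0.0006,0],"turn":0},{"dp":[0.004,-0.0006,0],"turn":0},{"dp":[0.004,-0.0006,0],"turn":0},{"dp":[0.004,-0.0006,0],"turn":0},{"dp":[0.004,-0.0006,0],"turn":0},{"dp":[0.004,-0.0006,0],"turn":0},{"dp":[0.002,-0.0004,0],"turn":0}]'
python3 - <<'E'
from h import *
p=camera("wrist");p["fish"]=1
for m in masks_of(p,"brown_vial")[:1]:
    print(m["confidence"],m["extent"],fit(cyl(.0145,.049),[(p,m["region"])],[.485,.054],False,.01))
print(state()["eef_pos"])
cv2.imwrite("pics/d.png",cv2.cvtColor(p["color"],cv2.COLOR_RGB2BGR)[0:300,120:520])
E
```

```text
t: 18.58
eef_pos: [0.4538, 0.0568, 0.0279]
ee_rot: [-3.132, 0.244, 0.0]
contact_force: [-0.2, -0.1, 0.8]
grip_width: 0.14
grasp_force: 0.1
t: 19.25
eef_pos: [0.4845, 0.0567, 0.028]
ee_rot: [-3.132, 0.244, -0.0]
contact_force: [-1.3, 1.0, 1.2]
grip_width: 0.139
grasp_force: 0.1
0.82 [291.9, 173.1, 55.4, 74.7] (array([0.5113, 0.0517]), np.float64(0.248))
[0.48429721 0.05669735 0.02803275]
```

View pics/d.png

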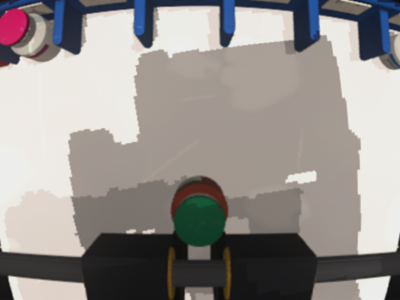

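```bash
python3 -m handwheel '[{"dp":[0.003,-0.0005,0],"turn":0},{"dp":[0.004,-0.0006,0],"turn":0},{"dp":[0.004,-0.0006,0],"turn":0},{"dp":[0.004,-0.0006,0],"turn":0},{"dp":[0.004,-0.0006,0],"turn":0},{"dp":[0.004,-0.0006,0],"turn":0},{"dp":[0.004,-0.0006,0],"turn":0},{"dp":[0.004,-0.0006,0],"turn":0}]'
python3 -m handwheel '[{"dp":[0.004,-0.0006,0],"turn":0},{"dp":[0.004,-0.0006,0],"turn":0},{"dp":[0.004,-0.0006,0],"turn":0},{"dp":[0.004,-0.0005,0],"turn":0},{"dp":[0.003,0,0],"turn":0},{"dp":[0.002,0,0],"turn":0},{"dp":[0,0,0],"turn":0},{"dp":[0,0,0],"turn":0}]'
python3 - <<'E'
from h import *
p=camera("wrist");p["fish"]=1
for m in masks_of(p,"brown_vial")[:1]:
    print(m["confidence"],m["extent"],fit(cyl(.0145,.049),[(p,m["region"])],[.54,.054],False,.01))
t=np.array(state()["eef_pos"]);d=t[:2]-[.6178,.0208];print(t,"rack",.988*d[0]-.1544*d[1],.1544*d[0]+.988*d[1])
cv2.imwrite("pics/e.png",cv2.cvtColor(p["color"],cv2.COLOR_RGB2BGR)[0:300,120:520])
E
```

```text
t: 20.02
eef_pos: [0.5157, 0.0565, 0.028]
ee_rot: [3.132, -0.244, 0.0]
contact_force: [0.2, -0.9, -0.3]
grip_width: 0.141
grasp_force: 0.2
t: 20.68
eef_pos: [0.5363, 0.0556, 0.0279]
ee_rot: [-3.132, 0.244, 0.0]
contact_force: [0.6, 0.1, -0.0]
grip_width: 0.145
grasp_force: 0.0
0.66 [289.7, 172.1, 56.4, 74.8] (array([0.5628, 0.0511]), np.float64(0.198))
[0.53611184 0.0555664  0.02787578] rack -0.08607583137029697 0.021736547517358956
```

View pics/e.png

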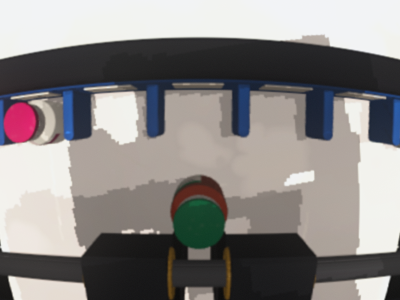

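```bash
python3 -m handwheel '[{"dp":[0.003,0,0],"turn":0},{"dp":[0.004,0,0],"turn":0},{"dp":[0.004,0,0],"turn":0},{"dp":[0.004,0,0],"turn":0},{"dp":[0.004,0,0],"turn":0},{"dp":[0.004,0,0],"turn":0},{"dp":[0.004,0,0],"turn":0},{"dp":[0.003,0,0],"turn":0}]'
python3 -m handwheel '[{"dp":[0.003,0,0],"turn":0},{"dp":[0.003,0,0],"turn":0},{"dp":[0.003,0,0],"turn":0},{"dp":[0.002,0,0],"turn":0},{"dp":[0.002,0,0],"turn":0},{"dp":[0.001,0,0],"turn":0},{"dp":[0,0,0],"turn":0},{"dp":[0,0,0],"turn":0}]'
python3 - <<'E'
from h import *
f=[]
for i in range(5):
    p=camera("wrist");p["fish"]=1;s=state();f.append(s["contact_force"])
for m in masks_of(p,"brown_vial")[:1]:
    v,_=fit(cyl(.0145,.049),[(p,m["region"])],[.605,.045],False,.01);print(m["extent"],v,_)
    d=v-[.6178,.0208];print("vial rack",.988*d[0]-.1544*d[1],.1544*d[0]+.988*d[1])
t=np.array(s["eef_pos"]);d=t[:2]-[.6178,.0208];print(t,"rack",.988*d[0]-.1544*d[1],.1544*d[0]+.988*d[1],np.mean(f,0))
E
```

```text
t: 21.45
eef_pos: [0.5665, 0.0508, 0.028]
ee_rot: [-3.132, 0.244, -0.0]
contact_force: [-0.0, -0.0, 0.0]
grip_width: 0.141
grasp_force: 0.1
t: 22.12
eef_pos: [0.5798, 0.0488, 0.0279]
ee_rot: [-3.132, 0.244, 0.0]
contact_force: [-0.1, 0.5, 0.8]
grip_width: 0.141
grasp_force: 0.0
[0.57967588 0.04879404 0.02796653] rack -0.041988907420183345 0.02177175258579562 [0.15815046 0.42041841 0.06395843]
```

```bash
for i in 1; do python3 -m handwheel '[{"dp":[0.001,0,0],"turn":0},{"dp":[0.001,0,0],"turn":0},{"dp":[0.001,0,0],"turn":0},{"dp":[0,0,0],"turn":0},{"dp":[0,0,0],"turn":0},{"dp":[0,0,0],"turn":0}]'; done
python3 -m handwheel '[{"dp":[0.0007,0,0],"turn":0},{"dp":[0,0,0],"turn":0},{"dp":[0,0,0],"turn":0},{"dp":[0,0,0],"turn":0}]'
python3 - <<'E'
from h import *
f=[]
for i in range(6):
    p=camera("wrist");s=state();f.append(s["contact_force"])
t=np.array(s["eef_pos"]);d=t[:2]-[.6178,.0208];print(t,"rack",.988*d[0]-.1544*d[1],.1544*d[0]+.988*d[1],np.mean(f,0))
cv2.imwrite("pics/f.png",cv2.cvtColor(p["color"],cv2.COLOR_RGB2BGR)[50:350,120:520])
E
```

```text
t: 22.92
eef_pos: [0.5828, 0.0483, 0.0279]
ee_rot: [-3.132, 0.244, -0.0]
contact_force: [-0.0, 0.5, 0.5]
grip_width: 0.143
grasp_force: 0.0
t: 23.25
eef_pos: [0.5834, 0.0482, 0.028]
ee_rot: [3.132, -0.243, -0.0]
contact_force: [0.1, -0.3, 0.1]
grip_width: 0.145
grasp_force: 0.1
[0.58342533 0.04820879 0.02794886] rack -0.03819408705921706 0.021772437171174802 [-0.09710912  0.47148522  0.08291892]
```

View pics/f.png

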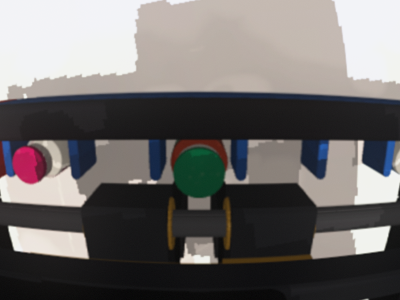

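```bash
Z='{"dp":[0,0,0],"turn":0}'; python3 -m handwheel '[{"dp":[0.0005,0,0],"turn":0},{"dp":[0.0005,0,0],"turn":0},{"dp":[0,0,0],"turn":0},{"dp":[0,0,0],"turn":0},{"dp":[0,0,0],"turn":0},{"dp":[0,0,0],"turn":0}]'
python3 - <<'E'
from h import *
f=[]
for i in range(5):
    camera("side");s=state();f.append(s["contact_force"])
print(s["eef_pos"],np.mean(f,0))
E
python3 -m handwheel '[{"dp":[0.0005,0,0],"turn":0},{"dp":[0.0005,0,0],"turn":0},{"dp":[0,0,0],"turn":0},{"dp":[0,0,0],"turn":0},{"dp":[0,0,0],"turn":0},{"dp":[0,0,0],"turn":0}]'
python3 - <<'E'
from h import *
f=[]
for i in range(5):
    camera("side");s=state();f.append(s["contact_force"])
print(s["eef_pos"],np.mean(f,0))
E
```

```text
t: 24.05
eef_pos: [0.5844, 0.048, 0.0279]
ee_rot: [-3.132, 0.244, -0.0]
contact_force: [-0.8, 0.7, 0.6]
grip_width: 0.141
grasp_force: 0.1
[0.58441313 0.04807163 0.02796617] [-0.11564575 -0.16245932  0.56452673]
t: 24.8
eef_pos: [0.5852, 0.0479, 0.0279]
ee_rot: [3.132, -0.244, -0.001]
contact_force: [-2.0, 0.4, 1.4]
grip_width: 0.141
grasp_force: 0.8
[0.58516749 0.04794478 0.02783938] [-2.21414178  0.61551624  0.47500181]
```

```bash
python3 -m handwheel '[{"dp":[0.0004,0,0],"turn":0},{"dp":[0.0004,0,0],"turn":0},{"dp":[0,0,0],"turn":0},{"dp":[0,0,0],"turn":0},{"dp":[0,0,0],"turn":0},{"dp":[0,0,0],"turn":0}]'
python3 - <<'E'
from h import *
f=[]
for i in range(5):
    camera("side");s=state();f.append(s["contact_force"])
print(s["eef_pos"],np.mean(f,0),s["grasp_force"],s["grip_width"])
E
```

```text
t: 25.55
eef_pos: [0.5853, 0.0479, 0.0277]
ee_rot: [-3.132, 0.243, 0.004]
contact_force: [-5.1, 0.2, 2.9]
grip_width: 0.143
grasp_force: 2.3
[0.58532046 0.04790344 0.02769681] [-5.09220285  0.60855886  2.69403053] 2.276503047432925 0.1413723055626032
```

```bash
python3 -m handwheel '[{"dp":[-0.001,0,0],"turn":0},{"dp":[-0.002,0,0],"turn":0},{"dp":[-0.004,0,0],"turn":0},{"dp":[-0.008,0,0],"turn":0},{"dp":[-0.015,0,0],"turn":0},{"dp":[-0.025,0,0],"turn":0},{"dp":[-0.03,0,-0.01],"turn":0},{"dp":[-0.02,0,-0.03],"turn":0}]'
python3 -m handwheel '[{"dp":[0,0,-0.04],"turn":0},{"dp":[0,0,-0.04],"turn":0},{"dp":[0,0,-0.04],"turn":0},{"dp":[0,0,-0.02],"turn":0},{"dp":[0,0,0],"turn":0},{"dp":[0,0,0],"turn":0},{"dp":[0,0,0],"turn":0},{"dp":[0,0,0],"turn":0}]'
python3 - <<'E'
from h import *
a=camera("wrist");b=camera("side");c=camera("scene");a["fish"]=1
for p in(a,b,c):
    for m in masks_of(p,"brown_vial")[:1]:
        v,e=fit(cyl(.0145,.049),[(p,m["region"])],[.605,.045],False,.01)
        d=v-[.6178,.0208];print(m["extent"],"vial rack",.988*d[0]-.1544*d[1],.1544*d[0]+.988*d[1],e)
g=lambda p,r,k,s:cv2.resize(cv2.cvtColor(p["color"],cv2.COLOR_RGB2BGR)[r[0]:r[1],k[0]:k[1]],s)
cv2.imwrite("pics/g.png",np.hstack([g(a,(0,220),(200,500),(410,300)),g(c,(150,250),(230,360),(390,300))]))
E
```

```text
t: 26.47
eef_pos: [0.4761, 0.0641, 0.0632]
ee_rot: [3.131, -0.243, -0.017]
contact_force: [-0.1, -0.2, -0.1]
grip_width: 0.136
grasp_force: 0.0
t: 27.13
eef_pos: [0.4811, 0.064, 0.2055]
ee_rot: [3.132, -0.244, -0.006]
contact_force: [-1.3, -0.0, -0.1]
grip_width: 0.137
grasp_force: 0.0
[307.3, 53.6, 26.1, 28.3] vial rack -0.018121120000000046 0.020750719999999993 0.38
[324.1, 190.7, 8.2, 13.7] vial rack -0.01665471999999999 0.027558720000000002 1.063
```

View pics/g.png

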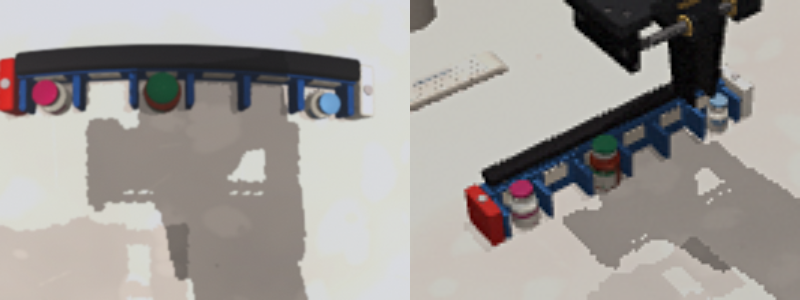

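The brown vial stands upright in the third gap against the back wall, at about (160, 92) in the left half and (603, 160) in the right half. The pink and blue vials are undisturbed and the gripper is clear.

```bash
python3 -c "
from station import *
print(close_job())"
```

```text
the job is handed in; nothing more can be done
None
```

The rail was pressed lightly at gaps 1, 2 and 3 in order from the red end, the brown vial was pushed upright into gap 3 against the back wall, the arm finished clear, and the job was handed in at about 27 s.

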